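# Clamp a metal sample with a ratchet hold-down

## Robot

A 6-joint arm with a two-finger parallel gripper is mounted at the origin on a cart in front of the work surface, level with it; the furniture and walls round the work are solid. World frame = base frame: x ahead of the robot, y to its left, z up, the work surface at z = 0. Lengths are in m, angles in rad, forces in N, time in s.
With the tool pointing down it reaches from about 0.35 to 0.875 m from the base axis. Payload 4.2 kg.
Tool frame: the origin (TCP) lies on the centre line of the jaws, within the pads' length; the fingertips stand 17 mm ahead of it and the grasp point (between the pads) lies 2 mm behind it; z points along the fingers, y is the direction in which the jaws open and shut (so a half turn about z gives the same grasp; the last joint's range is limited). The gripper opens to 85 mm and grips with 20 to 120 N. Pads are 22 mm wide; open, the fingers measure 114 mm over their backs; the gripper's body (76 mm by 85 mm) begins 54 mm behind the grasp point. The pads swing forward as they close: fully open they stand 13 mm farther back than shut.
Start: joints at [1.509, 0.385, 0.008, 0, -1.194, -0.259], TCP at [0.197, 0.593, 0.248] pointing down, gripper open.
Joint ranges: [-3.14, 3.14], [-1.21, 2.06], [-1.07, 1.41], [-3.16, 2.05], [-2.99, -0.16], [-3.1, 3.1]. Speed limits (rad/s): [2.79, 2.79, 3.14, 3.14, 3.14, 3.14].

## Interface

Orientations are given as a rotation vector (axis times angle).
In Python, from station import r, imaging gives the robot as it stands.
- The arm moves only by the tool step_arm, never from a script. Its argument "targets" is text: rows parted by semicolons, each of 6 numbers parted by spaces: the shift along the tool's x, y, z in mm, then the turn, a rotation vector about the tool's x, y, z in degrees. A call has 1 to 8 rows; each row is the pose to reach, as a shift and turn from the pose measured when the call began, along the tool's axes at that moment; what a row does not reach only later rows make up. A row lasts 1/8 s, in which the tool goes at most 62.5 mm and 10.7 degrees, less where a joint would pass 70% of its speed; a pose out of reach is approached as far as the arm can. A call with a gripper value outside its range is refused whole. "grip" is the closure, from 0 (fully open) to 1 (shut), set as the call begins (left out, the last holds). The fingers move at their own pace and stop on an object; "newtons" is the grip in N (left out, the last holds). Time passes only in rows, so rows that repeat a pose let the fingers close. It gives the time, the measured TCP pose, the force and the opening at its end, in the units of the state.
- r.get_state(): the state, without advancing time (a new reading comes with each control period).
- imaging.read_camera(name): name is "scene" or "top"; returns a dict with "color" (420x560x3 uint8, blue, green, red), "mtx" (3x3 intrinsics, pixels), "k1" (the pictures are not rectified: a ray, as slopes to the right and down, at radius r is drawn at 1 + k1 r^2 times it, then the intrinsics apply), "world_from_camera" (4x4, takes a point from camera to world coordinates). Camera axes: x right, y down, z forward; pixel columns grow to the right and rows downward; lengths in m; the calibration is good to about 2 mm. A picture is of the moment at which its call begins. There is no depth.
- r.sign_off(): hands the job in, once; it reports no verdict.
The state is a dict: "t": time; "joint_positions": joint angles; "qd": joint speeds; "effort": joint torques, N m; "tool_pos": TCP position; "ee_rot": TCP orientation; "contact_force": force on the tool from outside, world axes, zero at the start; "ft_torque": the same for the moment, N m; "grip_width": opening from 0.0 (shut) to 1.0 (fully open).
Only numpy, scipy, OpenCV 4.12 (cv2) and the standard library are available. Lean on these libraries where they do the work, as an engineer would, in place of code of your own. Each camera call takes 0.05 s, during which the arm holds its last target. There are 200 camera calls.

## Task

Get the shorter of the two metal samples ready for filing: slide it across the plate, upright and without lifting it, in under the raised clamp pad until it stands against the two locating pins. Then swing the ratchet lever back and forth between its two posts until the screw has come to its stop and the pad holds the sample down firmly, and let go. Leave the taller sample and the bottles, jar, tin and spanner where they stand.

Things in the scene. Friction and masses are not known exactly. Their poses are not given: they have to be found in the camera images.
- fixture: the hold-down fixture, fixed to the bench: a grey painted steel plate 200 x 190 x 12 mm with a screw column, a clamp arm over the seat, two locating pins and two posts. Origin on the bench; the plate reaches from -125 to +75 mm along the fixture's x and +-95 mm along its y; x points from the seat to the column (the column at x +25, y 0 mm), z up
- seat (a point): on the plate's top, 12 mm above the bench, at fixture x -40, y 0 mm: centre of the short sample's foot when it touches both locating pins; straight below the clamp pad. The pins are 8 mm thick, 16 mm high, at fixture x -24, y +-16 mm. The seat is open towards the fixture's -x and both sides
- screw_axis (a point): on the vertical axis of screw and lever, 83 mm above the bench, at fixture x +25, y 0. Round it at 55 mm stand two steel posts, 10 mm thick, up to 93 mm above the bench, one on either side of the lever, which end its swing
- lever_grip (a point): centre of the lever's upright round grip, black, 18 mm thick and 34 mm high, on top of the lever's outer end, 100 mm from the screw axis; this point is 106 mm above the bench. The flat arm below the grip (14 mm wide, 6 mm thick) runs to the screw axis. Nothing stands over it
- lever (a joint): lever angle, rad, 0 to 1.134 (its ends at the two posts). At 0 the lever points 110 degrees anticlockwise from the fixture's x axis, seen from above; the value grows clockwise, which tightens. It takes about 6 to 8 N at the grip when tightening, less on the way back; it stays where it is left
- screw (a joint): screw angle, rad, grows clockwise from above; starts between 0.45 and 1.1, firm stop at 4.2 = fully tight. The lever drives it by a ratchet of 20 teeth (0.314 rad each): it turns with the lever going clockwise, after up to one tooth of idle travel, and stands still as the lever goes back. Each rad lowers arm and pad by 2 mm
- pad_face (a point): centre of the underside of the round rubber clamp pad, 20 mm wide, under the clamp arm's nose; at screw angle 0 it is 45.4 mm above the bench, 5.4 mm over the short sample's top, and goes down with the screw. The arm is 30 mm wide, from fixture x -49 to +64 mm, its top at most 65 mm above the bench
- pad (a joint): how far the sprung pad is pushed up into the clamp arm, m: 0 when free, about 0.003 when the screw is at its stop with the short sample below; spring 4 N per mm
- short_sample_mid (a point): centre of the short sample, the one to be clamped: a bare metal cylinder, 36 mm across and 28 mm high, standing loose on the plate to one side of the entry to the seat; z up along its axis
- tall_sample_mid (a point): centre of the tall sample, to be left alone: a plain bare metal cylinder, 34 mm across and 45 mm high, standing loose on the plate on the other side
- bottle: white reagent bottle, 45 mm across, 132 mm high, on the bench at the fixture's -y side; origin at its foot
- powder: white powder bottle, 49 mm across, 94 mm high, on the bench at the fixture's +y side, beyond the lever; origin at its foot
- jar: small white jar, 45 mm across, 24 mm high, on the bench at the fixture's +y side; origin at its foot
- tin: flat round tin, 54 mm across, 20 mm high, on the bench at the fixture's -y side; origin at its foot
- spanner: open spanner, 131 x 25 x 5 mm, lying on the bench in front of the plate; origin at its middle, on the underside
- short_sample: the short sample's body, origin at the centre of its foot
Not all that is in view belongs to the job. Leave any blue or pink look-alike of the short_sample alone.

How it is judged:
On the way:
1. the short sample stands upright on the seat with the pad not yet pressing (horizontal distance between short_sample_mid and seat below 0.005 m and angle between short_sample_mid's own z axis and vertical below 0.08 rad and height (world z) of short_sample_mid below 0.031 m and value of joint pad below 0.0005 m), for 0.2 s.
At the end, for the whole second after the job is handed in: the short sample stands upright and still on the plate, its centre within 5 mm of the seat; the screw is turned beyond 3.95 rad (stop at 4.2) and the pad is pushed up by the sample by more than 1.8 mm (horizontal distance between short_sample_mid and seat below 0.005 m and angle between short_sample_mid's own z axis and vertical below 0.08 rad and height (world z) of short_sample_mid below 0.031 m and value of joint screw above 3.95 rad and value of joint pad above 0.0018 m and linear speed of short_sample below 0.01 m/s); the robot touches nothing.
It fails at once if the tall sample is shifted more than 12 mm (distance of tall_sample_mid from where it was at the start of the episode above 0.012 m).
It fails at once if a bystander is shifted more than 20 mm (distance of any of bottle, powder, jar, tin, spanner from where it was at the start of the episode above 0.02 m).
It fails at once if the short sample is lifted more than 20 mm off the plate (height (world z) of short_sample_mid above 0.046 m).
It fails at once if the short sample is tipped over (angle between short_sample_mid's own z axis and vertical above 0.6 rad).
It also fails if it takes over 72 s, if anything falls off the work surface, if the arm or the gripper's body presses on something with over 40 N, if the wrist force passes 120 N, or if a joint passes its speed limit or range.

## Working session

There is one attempt and no reset: what is moved stays moved. The work goes in short steps, Python scripts to look and compute and a tool call to move; the robot and the scene stay as the last step left them, time stands still between calls to the robot, and variables do not carry over. Pictures are saved under pics/ and viewed, about 8 in all and at most 12, crops included, and the job is handed in when it is done.

Besides the shell and the picture viewer there is one more tool, called after "Call:" by a JSON object that holds its "name" and its "arguments", one argument or row to a line. step_arm: Moves the arm, as the interface text tells. Its arguments: {"type":"object","properties":{"targets":{"type":"string"},"grip":{"type":"number"},"newtons":{"type":"number"}},"required":["targets"]}

```bash
mkdir -p pics; cat > look.py <<'E'
import cv2, sys, numpy as np
from station import r, imaging
for n in ("scene","top"):
    d=imaging.read_camera(n); cv2.imwrite(f"pics/{n}_{sys.argv[1]}.png",d["color"])
    np.savez(f"{n}.npz",**{k:np.array(v) for k,v in d.items()})
    print(n,d["mtx"],d["k1"],d["world_from_camera"])
print(r.get_state())
E
python3 look.py 0
```

```text
scene [[444.56740328   0.         278.31656445]
 [  0.         444.56740328 208.31160656]
 [  0.           0.           1.        ]] -0.07484862794670236 [[ 0.7967003  -0.33595627  0.50239627  0.02203208]
 [-0.60419163 -0.42227937  0.67574596 -0.74444167]
 [-0.01486951 -0.84191063 -0.53941207  0.60280639]
 [ 0.          0.          0.          1.        ]]
top [[504.29723588   0.         290.09339371]
 [  0.         504.29723588 218.11140135]
 [  0.           0.           1.        ]] 0.0546699016973663 [[-0.00446243 -0.99723266  0.07420987  0.44012347]
 [-0.99992116  0.00357881 -0.01203578 -0.11788208]
 [ 0.01173689 -0.07425773 -0.99717001  1.0291545 ]
 [ 0.          0.          0.          1.        ]]
{'t': 0.1, 'joint_positions': array([ 1.50857054e+00,  3.85440105e-01,  6.77055758e-03, -4.12904935e-04,
       -1.19399193e+00, -2.58630788e-01]), 'qd': array([-0.00085929, -0.00145016,  0.0023837 ,  0.00245894,  0.00086204,
        0.00095984]), 'effort': array([-9.18336918e-04, -3.93322742e+01,  1.88928294e+01,  4.19789806e+00,
       -2.62334732e-03,  2.60027285e-06]), 'tool_pos': array([0.196928  , 0.5926553 , 0.24736125]), 'ee_rot': array([ 3.09934365e+00, -5.01774662e-01, -3.12523723e-04]), 'contact_force': array([-1.15740581, -0.48251759,  0.14488678]), 'ft_torque': array([-0.01786221,  0.04335567, -0.02195465]), 'grip_width': 1.0021085096837388}
```

View pics/scene_0.png

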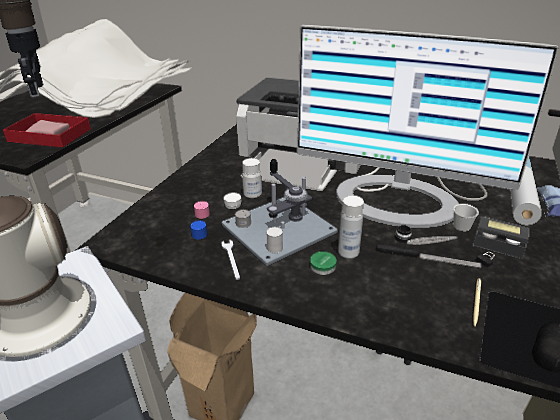

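View pics/top_0.png

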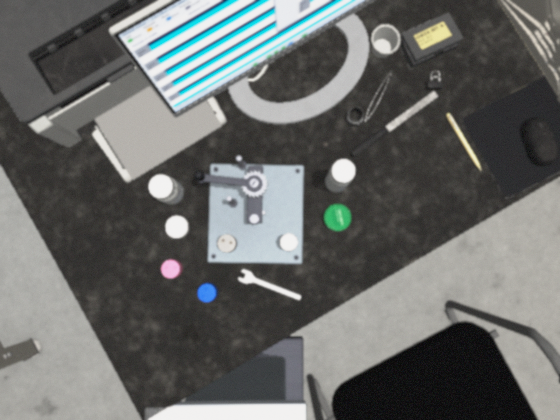

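The top view shows the plate at about (208–303, 165–263), with its x axis pointing up the image. The samples are at about (227,243) and (288,242), and the lever points left to its grip at about (199,178). In the scene view the left sample, at (243,218), looks like the shorter one.

```bash
cat > geo.py <<'E'
import cv2, numpy as np
class Cam:
    def __init__(s,n):
        d=np.load(f"{n}.npz"); s.img=d["color"]; s.K=d["mtx"]; s.k1=float(d["k1"]); s.T=d["world_from_camera"]
        s.D=np.array([s.k1,0,0,0.])
    def plane(s,uv,z):
        uv=np.array(uv,float).reshape(-1,1,2)
        p=cv2.undistortPoints(uv,s.K,s.D)[:,0]
        d=np.c_[p,np.ones(len(p))]@s.T[:3,:3].T; o=s.T[:3,3]
        return o+d*((z-o[2])/d[:,2])[:,None]
    def proj(s,P):
        W=np.linalg.inv(s.T); return cv2.projectPoints(np.array(P,float).reshape(-1,3),cv2.Rodrigues(W[:3,:3])[0],W[:3,3],s.K,s.D)[0][:,0]
E
python3 - <<'E'
import cv2,numpy as np
from geo import *
c=Cam("top"); 
hsv=cv2.cvtColor(c.img,cv2.COLOR_BGR2HSV)
print(hsv[250,255],hsv[255,240],hsv[200,290],hsv[243,227],hsv[242,288])
ref=c.img[250,255].astype(int)
m=(np.abs(c.img.astype(int)-ref).max(2)<40).astype(np.uint8)*255
m[:,:195]=0;m[:,315:]=0;m[:155]=0;m[272:]=0
m=cv2.morphologyEx(m,cv2.MORPH_OPEN,np.ones((3,3)))
cs=max(cv2.findContours(m,0,1)[0],key=cv2.contourArea)
h=cv2.convexHull(cs)
w=c.plane(h.reshape(-1,2),.012)[:,:2].astype(np.float32)
R=cv2.minAreaRect(w); print(R); print(cv2.boxPoints(R), cv2.boundingRect(cs))
cv2.imwrite("pics/crops.png",np.hstack([cv2.resize(c.img[150:280,150:310],None,fx=2.5,fy=2.5,interpolation=2),cv2.resize(Cam("scene").img[145:275,190:350],None,fx=2.5,fy=2.5,interpolation=2)]))
E
```

```text
[101  20 215] [100  18 216] [103  23 214] [ 17   8 223] [ 30   1 242]
((0.5261099338531494, -0.06053373962640762), (0.18588006496429443, 0.19587403535842896), 88.85359954833984)
[[ 0.42633307 -0.15149572]
 [ 0.6221679  -0.15541461]
 [ 0.6258868   0.03042825]
 [ 0.43005198  0.03434713]] (209, 165, 94, 98)
```

View pics/crops.png

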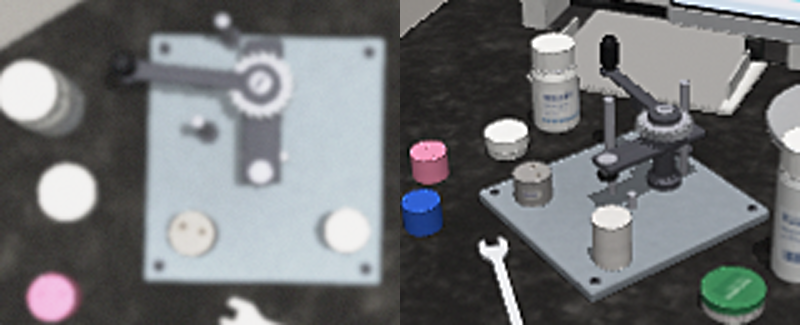

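The left sample, with two dimples and the shorter side, is the short one. Next I compute positions, the lever angle and the clearances, including the monitor's lower corner.

```bash
cat >> geo.py <<'E'
def tri(a,ua,b,ub):
    pa=cv2.undistortPoints(np.array([[ua]],float),a.K,a.D)[0].T; pb=cv2.undistortPoints(np.array([[ub]],float),b.K,b.D)[0].T
    X=cv2.triangulatePoints(np.linalg.inv(a.T)[:3],np.linalg.inv(b.T)[:3],pa,pb); return (X[:3]/X[3])[:,0]
yaw=np.deg2rad(-1.15); O=np.array([0.5511,-0.0610])
Rz=np.array([[np.cos(yaw),-np.sin(yaw)],[np.sin(yaw),np.cos(yaw)]])
def w2f(p): return (np.array(p)[:2]-O)@Rz*1e3
def f2w(p): return O+Rz@(np.array(p)/1e3)
E
python3 - <<'E'
from geo import *
np.set_printoptions(precision=4,suppress=True)
t=Cam("top");s=Cam("scene")
def crop(u,v,c): return (u/2.5+150,v/2.5+150) if c=='t' else ((u-400)/2.5+190,v/2.5+145)
for n,a,z in [("short",(190,232),.040),("tall",(346,230),.057),("hub",(260,83),.09),("grip",(121,66),.123),("nose",(260,172),.063),("powder",(30,92),.094),("jar",(67,192),.024),("post1",(198,122),.093),("post2",(221,21),.093)]:
    p=t.plane([crop(*a,'t')],z)[0]; print(n,p,w2f(p))
for n,a,b in [("grip",crop(121,66,'t'),crop(609,40,'s')),("short",crop(190,232,'t'),crop(533,171,'s')),("tall",crop(346,230,'t'),crop(612,217,'s')),("post2",crop(221,21,'t'),crop(685,83,'s')),("post1",crop(198,122,'t'),crop(609,99,'s')),("moncorner",(180,112),(300,147)),("montop",(115,35),(302,27)),("monright",(375,5),(528,187)),("plateL",crop(147,281,'t'),crop(481,196,'s')),("plateF",crop(380,283,'t'),crop(594,292,'s')),("plateR",crop(384,38,'t'),crop(767,211,'s'))]:
    p=tri(t,a,s,b); print(n,p,w2f(p))
# silver circles on samples from scene: shadow check of fixture corners
print(s.proj([[*f2w(c),.012] for c in [(-125,95),(-125,-95),(75,-95),(75,95)]]),t.proj([[*f2w(c),.012] for c in [(-125,95),(-125,-95),(75,-95),(75,95)]]))
E
```

```text
short [ 0.4658 -0.0043  0.04  ] [-86.4334  54.9809]
tall [ 0.4663 -0.1261  0.057 ] [-83.4309 -66.8361]
hub [ 0.5759 -0.0618  0.09  ] [24.7981 -0.3458]
grip [0.5837 0.0364 0.123 ] [30.6022 98.0222]
nose [ 0.5109 -0.0603  0.063 ] [-40.1578  -0.0785]
powder [0.5688 0.1083 0.094 ] [ 14.3373 169.6208]
jar [0.4984 0.095  0.024 ] [-55.7853 154.9392]
post1 [ 0.5463 -0.0159  0.093 ] [-5.7346 44.9822]
post2 [ 0.6223 -0.0328  0.093 ] [70.631  29.5888]
grip [0.5862 0.035  0.1219] [33.2068 96.6369]
short [ 0.4675 -0.0054  0.0404] [-84.6751  53.8655]
tall [ 0.468  -0.1273  0.0564] [-81.7337 -67.965 ]
post2 [ 0.6248 -0.0342  0.091 ] [73.1122 28.295 ]
post1 [ 0.5479 -0.0171  0.0933] [-4.0903 43.847 ]
moncorner [0.7047 0.0732 0.1108] [150.8669 137.2134]
montop [0.7186 0.0913 0.4063] [164.419  155.5852]
monright [ 0.9714 -0.3554  0.0716] [ 426.0992 -285.878 ]
plateL [0.43   0.032  0.0082] [-122.9582   90.5956]
plateF [ 0.427  -0.155   0.0139] [-122.1787  -96.5105]
plateR [ 0.624  -0.1582  0.0111] [ 74.7988 -95.687 ]
[[219.3187 221.5142]
 [264.8752 262.7177]
 [336.7077 228.9202]
 [286.8911 195.0524]] [[207.0552 262.1382]
 [301.9013 263.5435]
 [303.2639 165.0416]
 [209.7855 163.3272]]
```

```bash
cat > to.py <<'E'
# usage: to.py  fx fy z yaw [fx fy z yaw ...]  fixture mm, tool-x yaw in fixture deg -> tool-axis shift/turn from the current pose
import sys
from geo import *
from scipy.spatial.transform import Rotation as Rn
from station import r
st=r.get_state(); R0=Rn.from_rotvec(st["ee_rot"]); p0=st["tool_pos"]
print("t %.2f"%st["t"],"fix",w2f(p0).round(1),"z %.1f"%(p0[2]*1e3),"xyaw %.1f"%(np.degrees(np.arctan2(*R0.as_matrix()[1::-1,0]))+1.15),"F",st["contact_force"].round(1),"w",round(st["grip_width"],3))
a=np.array(sys.argv[1:],float).reshape(-1,4)
for fx,fy,z,y in a:
    p=np.r_[f2w((fx,fy)),z/1e3]; Rt=Rn.from_euler('z',y-1.15,degrees=True)*Rn.from_euler('x',180,degrees=True)
    print((R0.inv().apply(p-p0)*1e3).round(0),np.degrees((R0.inv()*Rt).as_rotvec()).round(1))
E
python3 to.py -120 300 200 0 -86 55 150 0
```

```text
t 0.10 fix [-367.2  646.4] z 247.4 xyaw -17.2 F [-1.2 -0.5  0.1] w 1.002
[339. 257.  48.] [  0.1   0.  -17.2]
[444. 481.  98.] [  0.1   0.  -17.2]
```

Call:
{"name": "step_arm", "arguments": {
  "targets": "48 37 7 0 0 -3; 97 74 14 0 0 -6; 145 110 21 0 0 -9; 194 147 28 0 0 -12; 242 184 34 0 0 -15; 291 220 41 0 0 -17; 339 257 48 0 0 -17; 370 300 60 0 0 -17",
  "grip": 0
}}

```text
t: 1.1
tool_pos: [0.4546, 0.1895, 0.1877]
ee_rot: [3.14, -0.039, 0.0]
contact_force: [1.0, -0.0, -0.0]
grip_width: 1.0
```

```bash
python3 to.py -86 55 100 0 -86 55 60 0
```

```text
t 1.10 fix [-101.5  248.5] z 187.7 xyaw -0.3 F [ 1. -0. -0.] w 1.0
[ 16. 193.  88.] [ 0.1 -0.  -0.3]
[ 16. 193. 128.] [ 0.1 -0.  -0.3]
```

Call:
{"name": "step_arm", "arguments": {
  "targets": "5 50 30 0 0 0; 10 100 60 0 0 0; 16 150 80 0 0 0; 16 193 88 0 0 0; 16 193 88 0 0 0; 16 193 88 0 0 0"
}}

```text
t: 1.85
tool_pos: [0.4661, -0.0039, 0.1001]
ee_rot: [3.14, -0.04, 0.001]
contact_force: [-0.2, 1.1, 0.8]
grip_width: 1.001
```

```bash
python3 to.py -86 55 33 0; python3 look.py 1 >/dev/null; python3 -c "
import cv2,numpy as np
a=cv2.imread('pics/top_1.png')[150:280,150:310];b=cv2.imread('pics/scene_1.png')[145:275,190:350]
cv2.imwrite('pics/c1.png',np.hstack([cv2.resize(i,None,fx=2.5,fy=2.5,interpolation=2) for i in(a,b)]))"
```

```text
t 1.85 fix [-86.2  55.4] z 100.1 xyaw -0.3 F [-0.2  1.1  0.8] w 1.001
[ 0.  0. 67.] [ 0.1 -0.  -0.3]
```

View pics/c1.png

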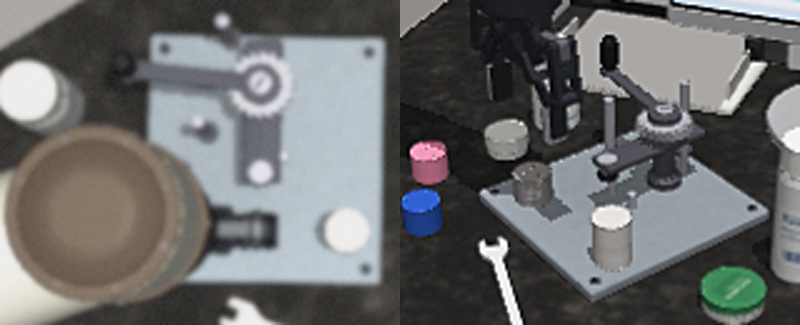

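The gripper is above the short sample with its jaws along y, and the near finger at crop (245,230) is clear of the tall sample. Going down and gripping lightly.

Call:
{"name": "step_arm", "arguments": {
  "targets": "0 0 20 0 0 0; 0 0 40 0 0 0; 0 0 60 0 0 0; 0 0 67 0 0 0; 0 0 67 0 0 0"
}}

```text
t: 2.58
tool_pos: [0.4665, -0.0026, 0.0333]
ee_rot: [3.14, -0.035, 0.002]
contact_force: [-0.3, 0.3, -0.1]
grip_width: 1.0
```

Call:
{"name": "step_arm", "arguments": {
  "targets": "0 0 0 0 0 0; 0 0 0 0 0 0; 0 0 0 0 0 0; 0 0 0 0 0 0; 0 0 0 0 0 0; 0 0 0 0 0 0; 0 0 0 0 0 0; 0 0 0 0 0 0",
  "grip": 0.7,
  "newtons": 20
}}

```text
t: 3.58
tool_pos: [0.4667, -0.0026, 0.034]
ee_rot: [3.14, -0.035, 0.003]
contact_force: [-2.0, -0.2, 6.4]
grip_width: 0.411
```

```bash
python3 to.py -66 0 33 0
```

```text
t 3.58 fix [-85.6  56.7] z 34.0 xyaw -0.1 F [-2.  -0.2  6.4] w 0.411
[20. 57.  1.] [ 0.1 -0.1 -0.1]
```

Call:
{"name": "step_arm", "arguments": {
  "targets": "3 7 0 0 0 0; 6 15 0 0 0 0; 9 24 0 0 0 0; 12 33 0 0 0 0; 15 42 0 0 0 0; 18 51 0 0 0 0; 20 57 0 0 0 0; 20 57 0 0 0 0"
}}

```text
t: 4.58
tool_pos: [0.4856, -0.0608, 0.034]
ee_rot: [3.14, -0.036, 0.003]
contact_force: [-0.5, -2.1, 1.7]
grip_width: 0.412
```

```bash
python3 to.py -66 0 33 0; python3 look.py 2 >/dev/null; python3 -c "
import cv2,numpy as np
b=cv2.imread('pics/scene_2.png')[145:275,190:350]
cv2.imwrite('pics/c2.png',cv2.resize(b,None,fx=4,fy=4,interpolation=2))"
```

```text
t 4.58 fix [-65.5  -1.2] z 34.0 xyaw -0.2 F [-0.5 -2.1  1.7] w 0.412
[-1. -1.  1.] [ 0.1 -0.1 -0.2]
```

View pics/c2.png

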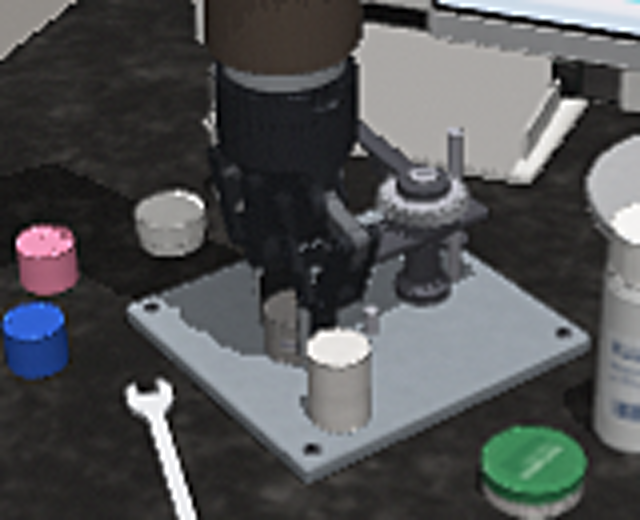

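The sample is upright between the jaws at crop (285,325), clear of the tall one. Centre y, open a little, and draw back along −x.

Call:
{"name": "step_arm", "arguments": {
  "targets": "0 -1 0 0 0 0; 0 -1 0 0 0 0; 0 -1 0 0 0 0"
}}

```text
t: 5.05
tool_pos: [0.4853, -0.0594, 0.034]
ee_rot: [3.14, -0.035, 0.002]
contact_force: [0.1, -1.8, 0.4]
grip_width: 0.411
```

Call:
{"name": "step_arm", "arguments": {
  "targets": "0 0 0 0 0 0; 0 0 0 0 0 0; 0 0 0 0 0 0; 0 0 -1 0 0 0; -12 0 -2 0 0 0; -24 0 -2 0 0 0; -38 0 -2 0 0 0; -38 0 -2 0 0 0",
  "grip": 0.43
}}

```text
t: 6.05
tool_pos: [0.4456, -0.0587, 0.036]
ee_rot: [3.14, -0.034, 0.0]
contact_force: [0.5, 0.3, 0.0]
grip_width: 0.569
```

Call:
{"name": "step_arm", "arguments": {
  "targets": "0 0 0 0 0 0; 0 0 0 0 0 0; 0 0 0 0 0 0; 0 0 0 0 0 0; 0 0 0 0 0 0; 0 0 0 0 0 0",
  "grip": 0.76
}}

```text
t: 6.8
tool_pos: [0.4457, -0.0587, 0.036]
ee_rot: [3.139, -0.034, 0.0]
contact_force: [1.0, -0.4, 0.3]
grip_width: 0.236
```

```bash
python3 to.py -92 0 35 0 -66 0 35 0
```

```text
t 6.80 fix [-105.5    0.2] z 36.0 xyaw -0.1 F [ 1.  -0.4  0.3] w 0.236
[13.  0.  1.] [ 0.1 -0.  -0.1]
[39.  0.  1.] [ 0.1 -0.  -0.1]
```

Call:
{"name": "step_arm", "arguments": {
  "targets": "8 0 1 0 0 0; 13 0 1 0 0 0; 17 0 1 0 0 0; 21 0 1 0 0 0; 25 0 1 0 0 0; 29 0 1 0 0 0; 33 0 1 0 0 0; 35 0 1 0 0 0"
}}

```text
t: 7.8
tool_pos: [0.4811, -0.0594, 0.0349]
ee_rot: [3.14, -0.034, 0.001]
contact_force: [-1.8, 0.3, -1.6]
grip_width: 0.237
```

Call:
{"name": "step_arm", "arguments": {
  "targets": "1 0 0 0 0 0; 2 0 0 0 0 0; 3 0 0 0 0 0; 4 0 0 0 0 0; 4 0 0 0 0 0"
}}

```text
t: 8.43
tool_pos: [0.4852, -0.0595, 0.035]
ee_rot: [3.14, -0.034, 0.001]
contact_force: [-0.8, 0.7, -0.2]
grip_width: 0.238
```

```bash
python3 to.py -66 0 35 0; python3 look.py 3 >/dev/null; python3 -c "
import cv2,numpy as np
a=cv2.imread('pics/top_3.png')[150:280,150:310];b=cv2.imread('pics/scene_3.png')[170:260,230:330]
cv2.imwrite('pics/c3.png',np.hstack([cv2.resize(a,(390,480),interpolation=2)[:,:390],cv2.resize(b,(400,480),interpolation=2)]))"
```

```text
t 8.43 fix [-65.9   0.2] z 35.0 xyaw -0.1 F [-0.8  0.7 -0.2] w 0.238
[-0.  0. -0.] [ 0.1 -0.  -0.1]
```

View pics/c3.png

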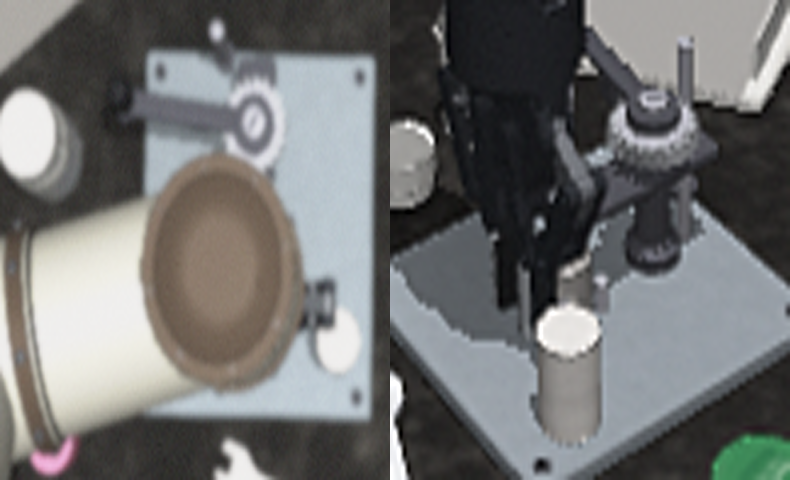

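The sample, at crop (575,285), is almost at the pin at (600,290), and the force shows no contact with it yet. I'll creep on until the force rises.

Call:
{"name": "step_arm", "arguments": {
  "targets": "1 0 0 0 0 0; 1 0 0 0 0 0; 2 0 0 0 0 0; 2 0 0 0 0 0"
}}

```text
t: 9.02
tool_pos: [0.487, -0.0595, 0.0349]
ee_rot: [3.14, -0.035, 0.0]
contact_force: [-2.2, 0.1, -0.4]
grip_width: 0.241
```

Call:
{"name": "step_arm", "arguments": {
  "targets": "1 0 0 0 0 0; 1 0 0 0 0 0; 2 0 0 0 0 0; 2 0 0 0 0 0"
}}

```text
t: 9.52
tool_pos: [0.4873, -0.0597, 0.0347]
ee_rot: [3.139, -0.035, -0.005]
contact_force: [-6.1, 1.7, 3.8]
grip_width: 0.243
```

The tool stopped at −6 N, so the sample is against the pins. Backing off, rising and checking.

Call:
{"name": "step_arm", "arguments": {
  "targets": "-10 0 0 0 0 0; -25 0 0 0 0 0; -45 0 -10 0 0 0; -70 0 -40 0 0 0; -90 0 -90 0 0 0; -110 0 -140 0 0 0; -130 0 -180 0 0 0; -130 0 -200 0 0 0"
}}

```text
t: 10.52
tool_pos: [0.3572, -0.0563, 0.2375]
ee_rot: [3.141, -0.034, 0.004]
contact_force: [0.7, 0.2, -1.0]
grip_width: 0.239
```

```bash
python3 to.py 31 98 160 0; python3 look.py 4 >/dev/null; python3 -c "
import cv2,numpy as np
a=cv2.imread('pics/top_4.png')[155:270,195:310];b=cv2.imread('pics/scene_4.png')[170:260,230:330]
cv2.imwrite('pics/c4.png',np.hstack([cv2.resize(a,(400,400),interpolation=2),cv2.resize(b,(400,360),interpolation=2)[:, :][list(range(360))+[359]*40]]))
from geo import *
t=Cam('top');s=Cam('scene')
print(t.proj([[*f2w((-40,0)),.012],[*f2w((-58,0)),.04],[*f2w((-40,18)),.04]]),s.proj([[*f2w((-40,0)),.012],[*f2w((-40,0)),.04]]))"
```

```text
t 10.53 fix [-194.     0.8] z 237.5 xyaw -0.1 F [ 0.7  0.2 -1. ] w 0.239
[225. -98.  78.] [ 0.  -0.1 -0.1]
[[255.46872809 220.56206082]
 [254.46789647 228.72372749]
 [245.48327301 219.42256529]] [[271.83038333 227.42698091]
 [271.54990091 217.35580009]]
```

View pics/c4.png

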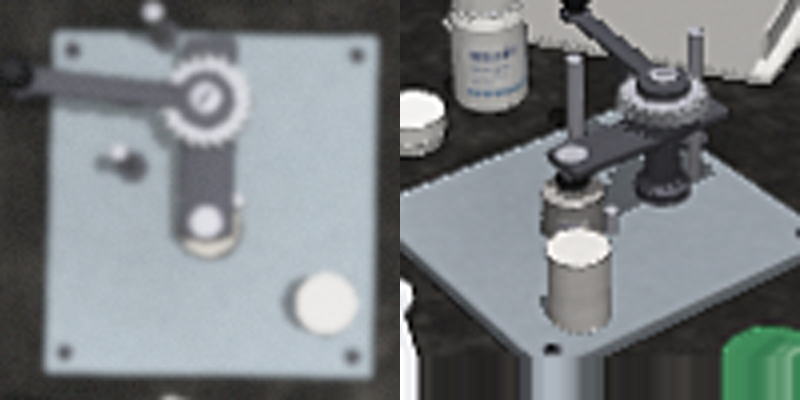

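The top view shows the sample's rear edge at px (255.4,228.9), against a predicted (254.5,228.7) for the seat, and it stands upright below the raised pad. Now the lever: the jaws go across the tangent, loosely caging the grip.

```bash
python3 to.py -60 60 230 40 31 98 170 77.5 31 98 113 77.5; python3 -c "
from station import r;print(r.get_state()['joint_positions'].round(2))"
```

```text
t 10.62 fix [-192.3    1. ] z 237.5 xyaw -0.1 F [ 0.1 -0.2  0.3] w 0.242
[132. -59.   8.] [  0.1  -0.2 -40.1]
[223. -97.  68.] [  0.2  -0.2 -77.6]
[223. -97. 125.] [  0.2  -0.2 -77.6]
[ 0.3  -0.08 -0.59  0.   -1.06  1.25]
```

Call:
{"name": "step_arm", "arguments": {
  "targets": "20 -9 0 0 0 -10; 45 -20 0 0 0 -20; 75 -32 0 0 0 -30; 105 -45 5 0 0 -40; 135 -60 10 0 0 -50; 165 -72 30 0 0 -60; 195 -86 50 0 0 -70; 223 -97 60 0 0 -77.6",
  "grip": 0.65
}}

```text
t: 11.62
tool_pos: [0.584, 0.0362, 0.1751]
ee_rot: [2.464, 1.946, -0.001]
contact_force: [0.8, 0.6, -0.2]
grip_width: 0.35
```

```bash
python3 to.py 31 98 170 77.5 31 98 113 77.5; python3 look.py 5 >/dev/null; python3 -c "
import cv2,numpy as np
a=cv2.imread('pics/top_5.png')[130:270,130:310];b=cv2.imread('pics/scene_5.png')[100:240,200:360]
cv2.imwrite('pics/c5.png',np.hstack([cv2.resize(i,(400,350),interpolation=2) for i in (a,b)]))"
```

```text
t 11.62 fix [30.9 97.9] z 175.1 xyaw 77.8 F [ 0.8  0.6 -0.2] w 0.35
[0. 0. 5.] [0.  0.1 0.3]
[ 0. -0. 62.] [0.  0.1 0.3]
```

View pics/c5.png

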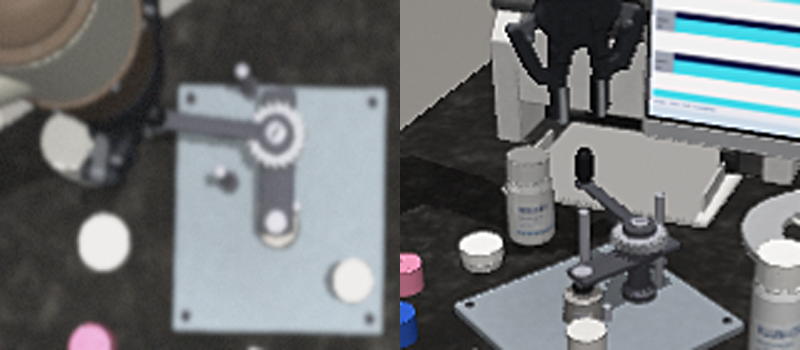

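The fingers at (563,105) and (600,100) straddle the grip at (585,160). Going down round it.

Call:
{"name": "step_arm", "arguments": {
  "targets": "0 0 12 0 0 0; 0 0 24 0 0 0; 0 0 36 0 0 0; 0 0 50 0 0 0; 0 0 62 0 0 0; 0 0 62 0 0 0"
}}

```text
t: 12.48
tool_pos: [0.5844, 0.0363, 0.1113]
ee_rot: [2.468, 1.943, -0.005]
contact_force: [-0.9, 0.2, -0.2]
grip_width: 0.354
```

Call:
{"name": "step_arm", "arguments": {
  "targets": "0 0 0 0 0 0; 0 0 0 0 0 0; 0 0 0 0 0 0",
  "grip": 0.75
}}

```text
t: 12.85
tool_pos: [0.5852, 0.0363, 0.1119]
ee_rot: [2.467, 1.942, -0.002]
contact_force: [2.2, -1.8, -0.7]
grip_width: 0.252
```

```bash
cat > arc.py <<'E'
# arc.py lever_deg...: tool-axis shifts to lever angles q (deg), z 113, fixed yaw 77.5
import sys,subprocess
import numpy as np
a=[]
for q in map(float,sys.argv[1:]):
    t=np.radians(110-q); a+=["%.2f"%(25+100*np.cos(t)),"%.2f"%(100*np.sin(t)),"113","77.5"]
subprocess.run(["python3","to.py",*a])
E
python3 arc.py 23.4 30 37 44 51 58 62 66
```

```text
t 12.85 fix [32.1 98. ] z 111.9 xyaw 77.6 F [ 2.2 -1.8 -0.7] w 0.252
[ 2. -2. -1.] [0.  0.1 0.1]
[ 3. 10. -1.] [0.  0.1 0.1]
[ 2. 22. -1.] [0.  0.1 0.1]
[ 1. 34. -1.] [0.  0.1 0.1]
[-2. 46. -1.] [0.  0.1 0.1]
[-7. 57. -1.] [0.  0.1 0.1]
[-10.  64.  -1.] [0.  0.1 0.1]
[-14.  69.  -1.] [0.  0.1 0.1]
```

Call:
{"name": "step_arm", "arguments": {
  "targets": "3 10 -1 0 0 0; 2 22 -1 0 0 0; 1 34 -1 0 0 0; -2 46 -1 0 0 0; -7 57 -1 0 0 0; -10 64 -1 0 0 0; -13 68 -1 0 0 0; -13 68 -1 0 0 0"
}}

```text
t: 13.85
tool_pos: [0.6472, 0.0083, 0.1117]
ee_rot: [-2.468, -1.941, 0.006]
contact_force: [-3.2, 4.5, -1.0]
grip_width: 0.251
```

```bash
python3 arc.py 65 55 45 36 26 17 8 -1 -2
```

```text
t 13.85 fix [94.7 71.2] z 111.7 xyaw 77.5 F [-3.2  4.5 -1. ] w 0.251
[-0.  1. -1.] [-0.2  0.1  0. ]
[  8. -14.  -1.] [-0.2  0.1  0. ]
[ 13. -31.  -1.] [-0.2  0.1  0. ]
[ 15. -47.  -1.] [-0.2  0.1  0. ]
[ 15. -64.  -1.] [-0.2  0.1  0. ]
[ 12. -79.  -1.] [-0.2  0.1  0. ]
[  6. -94.  -1.] [-0.2  0.1  0. ]
[  -1. -108.   -1.] [-0.2  0.1  0. ]
[  -2. -109.   -1.] [-0.2  0.1  0. ]
```

Call:
{"name": "step_arm", "arguments": {
  "targets": "8 -14 -1 0 0 0; 13 -31 -1 0 0 0; 15 -47 -1 0 0 0; 15 -64 -1 0 0 0; 12 -79 -1 0 0 0; 6 -94 -1 0 0 0; -1 -108 -1 0 0 0; -2 -110 -1 0 0 0"
}}

```text
t: 14.85
tool_pos: [0.5431, 0.0337, 0.1145]
ee_rot: [2.466, 1.943, 0.009]
contact_force: [8.6, 0.5, -5.7]
grip_width: 0.251
```

```bash
python3 arc.py 0 10 20 30 40 50 60 66 68
```

```text
t 14.85 fix [-9.9 94.5] z 114.5 xyaw 77.6 F [ 8.6  0.5 -5.7] w 0.251
[-0.  1.  2.] [ 0.3 -0.2  0.1]
[ 8. 16.  2.] [ 0.3 -0.2  0.1]
[13. 33.  2.] [ 0.3 -0.2  0.1]
[15. 50.  2.] [ 0.3 -0.2  0.1]
[14. 68.  2.] [ 0.3 -0.2  0.1]
[10. 85.  2.] [ 0.3 -0.2  0.1]
[  4. 101.   2.] [ 0.3 -0.2  0.1]
[ -2. 110.   2.] [ 0.3 -0.2  0.1]
[ -4. 113.   2.] [ 0.3 -0.2  0.1]
```

Call:
{"name": "step_arm", "arguments": {
  "targets": "8 16 2 0 0 0; 13 33 2 0 0 0; 15 50 2 0 0 0; 14 68 2 0 0 0; 10 85 2 0 0 0; 4 101 2 0 0 0; -2 111 2 0 0 0; -2 111 2 0 0 0"
}}

```text
t: 15.85
tool_pos: [0.6495, 0.0063, 0.1121]
ee_rot: [2.468, 1.943, 0.005]
contact_force: [-2.3, 2.5, -1.6]
grip_width: 0.247
```

Call:
{"name": "step_arm", "arguments": {
  "targets": "8 -14 -1 0 0 0; 13 -31 -1 0 0 0; 15 -47 -1 0 0 0; 15 -64 -1 0 0 0; 12 -79 -1 0 0 0; 6 -94 -1 0 0 0; -1 -108 -1 0 0 0; -2 -110 -1 0 0 0"
}}

```text
t: 16.85
tool_pos: [0.5427, 0.0311, 0.1143]
ee_rot: [2.465, 1.944, 0.013]
contact_force: [3.3, 0.4, 0.1]
grip_width: 0.25
```

```bash
python3 arc.py 0 10 20 30 40 50 60 66 68
```

```text
t 16.85 fix [-10.2  91.9] z 114.3 xyaw 77.7 F [3.3 0.4 0.1] w 0.25
[2. 1. 1.] [ 0.4 -0.3  0.2]
[10. 16.  2.] [ 0.4 -0.3  0.2]
[15. 33.  2.] [ 0.4 -0.3  0.2]
[18. 50.  2.] [ 0.4 -0.3  0.2]
[17. 67.  2.] [ 0.4 -0.3  0.2]
[13. 84.  2.] [ 0.4 -0.3  0.2]
[  6. 100.   2.] [ 0.4 -0.3  0.2]
[  1. 109.   2.] [ 0.4 -0.3  0.2]
[ -1. 112.   2.] [ 0.4 -0.3  0.2]
```

Call:
{"name": "step_arm", "arguments": {
  "targets": "10 16 2 0 0 0; 15 33 2 0 0 0; 18 50 2 0 0 0; 17 67 2 0 0 0; 13 84 2 0 0 0; 6 100 2 0 0 0; 1 110 2 0 0 0; 1 110 2 0 0 0"
}}

```text
t: 17.85
tool_pos: [0.6487, 0.0069, 0.112]
ee_rot: [-2.467, -1.945, -0.008]
contact_force: [-2.4, 2.4, -1.2]
grip_width: 0.252
```

Call:
{"name": "step_arm", "arguments": {
  "targets": "8 -14 -1 0 0 0; 13 -31 -1 0 0 0; 15 -47 -1 0 0 0; 15 -64 -1 0 0 0; 12 -79 -1 0 0 0; 6 -94 -1 0 0 0; -1 -108 -1 0 0 0; -2 -110 -1 0 0 0"
}}

```text
t: 18.85
tool_pos: [0.5428, 0.0318, 0.1143]
ee_rot: [2.463, 1.945, 0.019]
contact_force: [5.8, 2.4, -1.5]
grip_width: 0.248
```

```bash
python3 arc.py 0 10 17 24 31 38 45
```

```text
t 18.85 fix [-10.1  92.6] z 114.3 xyaw 77.8 F [ 5.8  2.4 -1.5] w 0.248
[1. 1. 1.] [ 0.6 -0.4  0.3]
[ 9. 16.  2.] [ 0.6 -0.4  0.3]
[13. 28.  2.] [ 0.6 -0.4  0.3]
[16. 40.  2.] [ 0.6 -0.4  0.3]
[17. 52.  2.] [ 0.6 -0.4  0.3]
[16. 64.  2.] [ 0.6 -0.4  0.3]
[14. 76.  2.] [ 0.6 -0.4  0.3]
```

Call:
{"name": "step_arm", "arguments": {
  "targets": "9 16 2 0 0 0; 13 28 2 0 0 0; 13 28 2 0 0 0"
}}

```text
t: 19.23
tool_pos: [0.5718, 0.0387, 0.1123]
ee_rot: [2.465, 1.947, 0.013]
contact_force: [-4.4, 3.4, 3.3]
grip_width: 0.25
```

Call:
{"name": "step_arm", "arguments": {
  "targets": "2 8 0 0 0 0; 3 12 0 0 0 0; 3 16 0 0 0 0; 3 16 0 0 0 0"
}}

```text
t: 19.73
tool_pos: [0.5859, 0.0391, 0.1118]
ee_rot: [-2.464, -1.944, -0.007]
contact_force: [-5.6, 6.7, 2.4]
grip_width: 0.249
```

Call:
{"name": "step_arm", "arguments": {
  "targets": "1 6 0 0 0 0; 1 12 0 0 0 0; 1 16 0 0 0 0; 1 16 0 0 0 0"
}}

```text
t: 20.23
tool_pos: [0.5997, 0.0374, 0.1113]
ee_rot: [-2.461, -1.942, -0.001]
contact_force: [-4.2, 4.4, 2.3]
grip_width: 0.25
```

```bash
python3 arc.py 35 40 45 50 55 60 65 67
```

```text
t 20.23 fix [46.7 99.3] z 111.3 xyaw 77.7 F [-4.2  4.4  2.3] w 0.25
[-2.  5. -2.] [-0.3 -0.3  0.2]
[-3. 13. -2.] [-0.3 -0.3  0.2]
[-4. 22. -2.] [-0.3 -0.3  0.2]
[-6. 30. -2.] [-0.3 -0.3  0.2]
[-9. 39. -2.] [-0.3 -0.3  0.2]
[-13.  46.  -2.] [-0.3 -0.3  0.2]
[-17.  54.  -2.] [-0.3 -0.3  0.2]
[-19.  57.  -2.] [-0.3 -0.3  0.2]
```

Call:
{"name": "step_arm", "arguments": {
  "targets": "-2 8 -1 0 0 0; -3 13 -1 0 0 0; -4 18 -2 0 0 0; -4 18 -2 0 0 0"
}}

```text
t: 20.72
tool_pos: [0.6137, 0.0302, 0.1114]
ee_rot: [-2.458, -1.938, 0.007]
contact_force: [-3.6, 4.6, -1.6]
grip_width: 0.248
```

Call:
{"name": "step_arm", "arguments": {
  "targets": "-1 6 0 0 0 0; -4 12 0 0 0 0; -6 18 0 0 0 0; -6 18 0 0 0 0"
}}

```text
t: 21.22
tool_pos: [0.6277, 0.0209, 0.11]
ee_rot: [-2.456, -1.935, 0.014]
contact_force: [-3.4, 3.4, 0.2]
grip_width: 0.251
```

```bash
python3 arc.py 50 55 60 65 67
```

```text
t 21.23 fix [75.  83.4] z 110.0 xyaw 77.6 F [-3.4  3.4  0.2] w 0.251
[ 3. -1. -3.] [-1.  -0.1  0.1]
[ 0.  7. -3.] [-1.  -0.1  0.1]
[-4. 15. -3.] [-1.  -0.1  0.1]
[-8. 23. -3.] [-1.  -0.1  0.1]
[-10.  26.  -3.] [-1.  -0.1  0.1]
```

Call:
{"name": "step_arm", "arguments": {
  "targets": "0 7 -3 0 0 0; -4 15 -3 0 0 0; -8 23 -3 0 0 0; -8 24 -3 0 0 0; -8 24 -3 0 0 0"
}}

```text
t: 21.85
tool_pos: [0.6464, 0.0079, 0.1106]
ee_rot: [-2.453, -1.931, 0.023]
contact_force: [-4.3, 2.7, -2.8]
grip_width: 0.248
```

```bash
python3 arc.py 65 55 45 36 26 17 8 -1 -2
```

```text
t 21.85 fix [93.9 70.8] z 110.6 xyaw 77.6 F [-4.3  2.7 -2.8] w 0.248
[ 0.  2. -2.] [-1.4 -0.   0.1]
[  8. -14.  -2.] [-1.4 -0.   0.1]
[ 14. -30.  -2.] [-1.4 -0.   0.1]
[ 16. -46.  -1.] [-1.4 -0.   0.1]
[ 15. -63.  -1.] [-1.4 -0.   0.1]
[ 12. -79.  -0.] [-1.4 -0.   0.1]
[  7. -93.  -0.] [-1.4 -0.   0.1]
[  -1. -107.    0.] [-1.4 -0.   0.1]
[  -1. -109.    0.] [-1.4 -0.   0.1]
```

Call:
{"name": "step_arm", "arguments": {
  "targets": "8 -14 -2 -1 0 0; 14 -30 -2 -1 0 0; 16 -46 -1 -1 0 0; 15 -63 -1 -1 0 0; 12 -79 0 -1 0 0; 7 -93 0 -1 0 0; -1 -107 0 -1 0 0; -2 -109 0 -1 0 0"
}}

```text
t: 22.85
tool_pos: [0.5428, 0.0324, 0.1146]
ee_rot: [-2.466, -1.943, -0.008]
contact_force: [10.8, 1.3, -6.4]
grip_width: 0.249
```

Call:
{"name": "step_arm", "arguments": {
  "targets": "9 16 2 0 0 0; 9 16 2 0 0 0"
}}

```text
t: 23.1
tool_pos: [0.5589, 0.0372, 0.1124]
ee_rot: [-2.465, -1.942, -0.002]
contact_force: [-3.6, 0.3, 2.2]
grip_width: 0.252
```

Call:
{"name": "step_arm", "arguments": {
  "targets": "4 10 0 0 0 0; 4 10 0 0 0 0; 4 10 0 0 0 0"
}}

```text
t: 23.48
tool_pos: [0.567, 0.0389, 0.112]
ee_rot: [-2.463, -1.939, 0.004]
contact_force: [-5.3, 3.6, 3.2]
grip_width: 0.249
```

Call:
{"name": "step_arm", "arguments": {
  "targets": "2 9 0 0 0 0; 2 9 0 0 0 0; 2 9 0 0 0 0"
}}

```text
t: 23.85
tool_pos: [0.5734, 0.0393, 0.1115]
ee_rot: [-2.461, -1.936, 0.009]
contact_force: [-5.0, 5.6, 3.2]
grip_width: 0.245
```

```bash
python3 arc.py 20 25 30 35 40 45
```

```text
t 23.85 fix [ 20.3 100.7] z 111.5 xyaw 77.5 F [-5.   5.6  3.2] w 0.245
[ 0.  5. -2.] [-0.7 -0.1  0. ]
[ 2. 13. -2.] [-0.7 -0.1  0. ]
[ 3. 22. -2.] [-0.7 -0.1  0. ]
[ 3. 31. -2.] [-0.7 -0.1  0. ]
[ 2. 39. -2.] [-0.7 -0.1  0. ]
[ 0. 48. -2.] [-0.7 -0.1  0. ]
```

Call:
{"name": "step_arm", "arguments": {
  "targets": "1 6 -1 0 0 0; 2 12 -1 0 0 0; 2 12 -1 0 0 0"
}}

```text
t: 24.22
tool_pos: [0.5826, 0.0393, 0.1114]
ee_rot: [-2.459, -1.932, 0.015]
contact_force: [-4.9, 4.7, 1.3]
grip_width: 0.249
```

Call:
{"name": "step_arm", "arguments": {
  "targets": "0 6 0 0 0 0; 0 12 0 0 0 0; 0 12 0 0 0 0"
}}

```text
t: 24.6
tool_pos: [0.5916, 0.0373, 0.1103]
ee_rot: [-2.457, -1.928, 0.02]
contact_force: [-5.0, 5.2, 1.3]
grip_width: 0.248
```

Call:
{"name": "step_arm", "arguments": {
  "targets": "0 6 0 0 0 0; -1 12 0 0 0 0; -1 12 0 0 0 0"
}}

```text
t: 24.98
tool_pos: [0.5977, 0.035, 0.109]
ee_rot: [-2.452, -1.921, 0.031]
contact_force: [-10.8, 8.7, 6.0]
grip_width: 0.253
```

```bash
python3 arc.py 35 40 45 50 55 60 65 66
```

```text
t 24.98 fix [44.7 96.9] z 109.0 xyaw 77.3 F [-10.8   8.7   6. ] w 0.253
[ 1.  6. -4.] [-1.9 -0.  -0.2]
[ 0. 15. -4.] [-1.9 -0.  -0.2]
[-1. 23. -5.] [-1.9 -0.  -0.2]
[-3. 32. -5.] [-1.9 -0.  -0.2]
[-6. 40. -5.] [-1.9 -0.  -0.2]
[-10.  48.  -6.] [-1.9 -0.  -0.2]
[-14.  55.  -6.] [-1.9 -0.  -0.2]
[-15.  57.  -6.] [-1.9 -0.  -0.2]
```

Call:
{"name": "step_arm", "arguments": {
  "targets": "0 5 -2 -1 0 0; 0 8 -4 -2 0 0; 0 8 -4 -2 0 0; 0 8 -4 -2 0 0"
}}

```text
t: 25.48
tool_pos: [0.5981, 0.0349, 0.1094]
ee_rot: [-2.467, -1.928, 0.015]
contact_force: [-12.2, 11.5, -0.8]
grip_width: 0.252
```

Call:
{"name": "step_arm", "arguments": {
  "targets": "0 5 0 0 0 0; 0 8 0 0 0 0; 0 8 0 0 0 0; 0 8 0 0 0 0"
}}

```text
t: 25.98
tool_pos: [0.5995, 0.0343, 0.1083]
ee_rot: [-2.461, -1.921, 0.03]
contact_force: [-13.0, 10.5, 7.2]
grip_width: 0.254
```

The lever stands still under about 17 N in mid-swing, where tightening took 6–8 N, so the screw is at its stop. Backing off, opening, rising and checking.

Call:
{"name": "step_arm", "arguments": {
  "targets": "0 -3 0 2 0 0; 0 -3 0 2 0 0; 0 -3 0 2 0 0",
  "grip": 0.6
}}

```text
t: 26.35
tool_pos: [0.5953, 0.0351, 0.1079]
ee_rot: [-2.438, -1.902, 0.065]
contact_force: [-4.5, 2.5, -0.0]
grip_width: 0.401
```

Call:
{"name": "step_arm", "arguments": {
  "targets": "0 0 0 0 0 0; 0 0 -10 0 0 0; 0 0 -30 0 0 0; 0 0 -60 0 0 0; 0 0 -100 0 0 0; 0 0 -130 0 0 0; -60 -60 -150 0 0 0; -60 -110 -150 0 0 0"
}}

```text
t: 27.35
tool_pos: [0.4916, 0.0004, 0.2659]
ee_rot: [-2.444, -1.902, 0.059]
contact_force: [-0.2, 0.6, 1.4]
grip_width: 0.402
```

Call:
{"name": "step_arm", "arguments": {
  "targets": "0 -50 0 0 0 0; 0 -100 0 0 0 0; 0 -150 0 0 0 0; 0 -150 0 0 0 0; 0 -150 0 0 0 0"
}}

```text
t: 27.98
tool_pos: [0.3476, 0.0373, 0.276]
ee_rot: [-2.445, -1.904, 0.052]
contact_force: [0.2, 0.8, -0.1]
grip_width: 0.4
```

```bash
python3 look.py 6 >/dev/null; python3 to.py; python3 -c "
import cv2,numpy as np
a=cv2.imread('pics/top_6.png')[155:270,195:310];b=cv2.imread('pics/scene_6.png')[170:260,230:330]
cv2.imwrite('pics/c6.png',np.hstack([cv2.resize(a,(400,400),interpolation=2),cv2.resize(b,(400,400),interpolation=2)]))"
```

```text
t 28.07 fix [-205.4   94. ] z 275.1 xyaw 76.9 F [-0.1  0.4 -0. ] w 0.398
```

View pics/c6.png

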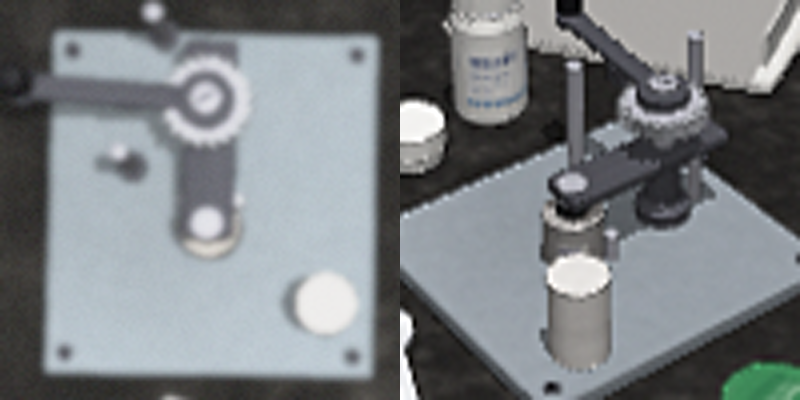

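The sample is still seated and the arm has come down. However, the lever grip seems to be at about 22°, while the tool left it at about 31°. I'll measure the arm's drop and the lever angle.

```bash
python3 - <<'E'
import cv2,numpy as np
from geo import *
s=Cam("scene");t=Cam("top")
def shift(n,u,v,h,a="4",b="6"):
    A=cv2.imread(f"pics/{n}_{a}.png",0);B=cv2.imread(f"pics/{n}_{b}.png",0)
    T=cv2.resize(A[v-h:v+h,u-h:u+h],None,fx=10,fy=10,interpolation=cv2.INTER_CUBIC)
    S=cv2.resize(B[v-h-8:v+h+8,u-h-8:u+h+8],None,fx=10,fy=10,interpolation=cv2.INTER_CUBIC)
    r=cv2.matchTemplate(S,T,cv2.TM_CCOEFF_NORMED);m=cv2.minMaxLoc(r);return (np.array(m[3])-80)/10,round(m[1],3)
print("nose",shift("scene",273,208,5)); print("hub",shift("scene",296,189,6)); print("grip",shift("scene",272,173,5)); print("tall",shift("scene",275,232,8))
print("top grip",shift("top",199,176,5),"top nose",shift("top",254,218,4))
P=np.r_[f2w((-40,0)),.063]; print("px per mm drop",(s.proj([P])-s.proj([P-[0,0,.001]])))
for q in (20,23.4,31):
    a=np.radians(110-q); print(q,t.proj([[*f2w((25+100*np.cos(a),100*np.sin(a))),.123]]))
E
```

```text
nose (array([0. , 2.7]), 0.948)
hub (array([-0.1,  0. ]), 0.972)
grip (array([-1.2,  0.8]), 0.953)
tall (array([0., 0.]), 0.998)
top grip (array([-0.2,  2.2]), 0.91) top nose (array([0.2, 0.3]), 0.987)
px per mm drop [[-0.010391   -0.37406027]]
20 [[197.21215507 179.45789261]]
23.4 [[197.40155524 176.20067899]]
31 [[198.52658367 169.00133378]]
```

The nose came down 7.2 mm, so the screw is at about 4.1, which is close to the limit of what I can measure. I have time for one more press on the lever to confirm the stop.

```bash
python3 to.py 32 98 260 77.5 32 98 175 77.5 30 98 113 77.5
```

```text
t 28.07 fix [-205.4   94. ] z 275.1 xyaw 76.9 F [-0.1  0.4 -0. ] w 0.398
[ 58. 231.   2.] [-3.2  0.1 -0.6]
[ 58. 236.  87.] [-3.2  0.1 -0.6]
[ 58. 237. 149.] [-3.2  0.1 -0.6]
```

Call:
{"name": "step_arm", "arguments": {
  "targets": "14 50 0 -3 0 0; 28 100 0 -3 0 0; 42 150 0 -3 0 0; 54 200 10 -3 0 0; 58 232 30 -3 0 0; 58 236 60 -3 0 0; 58 236 87 -3 0 0; 58 236 87 -3 0 0"
}}

```text
t: 29.08
tool_pos: [0.5849, 0.0353, 0.1714]
ee_rot: [-2.478, -1.924, 0.017]
contact_force: [0.2, 0.3, 0.8]
grip_width: 0.404
```

```bash
python3 arc.py 22 
```

```text
t 29.07 fix [31.9 96.9] z 171.4 xyaw 76.8 F [0.2 0.3 0.8] w 0.404
[ 3. -3. 58.] [-0.6  0.3 -0.7]
```

Call:
{"name": "step_arm", "arguments": {
  "targets": "2 -3 10 0 0 0; 2 -3 25 0 0 0; 2 -3 40 0 0 0; 2 -3 58 0 0 0; 2 -3 58 0 0 0"
}}

```text
t: 29.7
tool_pos: [0.5807, 0.0375, 0.1117]
ee_rot: [-2.477, -1.924, 0.022]
contact_force: [-0.5, -0.7, 0.2]
grip_width: 0.4
```

Call:
{"name": "step_arm", "arguments": {
  "targets": "0 0 0 0 0 0; 0 0 0 0 0 0; 0 0 0 0 0 0; 0 0 0 0 0 0",
  "grip": 0.75
}}

```text
t: 30.2
tool_pos: [0.5812, 0.0376, 0.1123]
ee_rot: [-2.477, -1.924, 0.02]
contact_force: [0.5, 0.1, 0.7]
grip_width: 0.247
```

Call:
{"name": "step_arm", "arguments": {
  "targets": "0 3 0 0 0 0; 0 5 0 0 0 0; 0 5 0 0 0 0"
}}

```text
t: 30.58
tool_pos: [0.586, 0.0363, 0.1121]
ee_rot: [-2.477, -1.924, 0.021]
contact_force: [-0.4, -1.3, 0.7]
grip_width: 0.248
```

Call:
{"name": "step_arm", "arguments": {
  "targets": "0 3 0 0 0 0; 0 6 0 0 0 0; 0 6 0 0 0 0"
}}

```text
t: 30.95
tool_pos: [0.5907, 0.0354, 0.1116]
ee_rot: [-2.475, -1.922, 0.024]
contact_force: [-4.1, 3.6, 2.0]
grip_width: 0.248
```

```bash
python3 arc.py 22 31
```

```text
t 30.95 fix [37.6 97.2] z 111.6 xyaw 76.8 F [-4.1  3.6  2. ] w 0.248
[  1. -10.  -1.] [-0.9  0.4 -0.7]
[ 2.  6. -2.] [-0.9  0.4 -0.7]
```

Call:
{"name": "step_arm", "arguments": {
  "targets": "0 3 0 0 0 0; 0 6 0 0 0 0; 0 6 0 0 0 0"
}}

```text
t: 31.32
tool_pos: [0.5941, 0.035, 0.1113]
ee_rot: [-2.473, -1.919, 0.03]
contact_force: [-7.7, 6.4, 6.0]
grip_width: 0.249
```

Call:
{"name": "step_arm", "arguments": {
  "targets": "0 4 0 0 0 0; 0 8 0 0 0 0; 0 8 0 0 0 0"
}}

```text
t: 31.7
tool_pos: [0.5982, 0.0346, 0.1111]
ee_rot: [-2.468, -1.914, 0.039]
contact_force: [-12.4, 9.8, 9.2]
grip_width: 0.25
```

Call:
{"name": "step_arm", "arguments": {
  "targets": "0 5 0 0 0 0; 0 10 0 0 0 0; 0 10 0 0 0 0; 0 10 0 0 0 0"
}}

```text
t: 32.2
tool_pos: [0.6024, 0.0339, 0.1108]
ee_rot: [-2.462, -1.908, 0.053]
contact_force: [-15.4, 11.8, 11.6]
grip_width: 0.248
```

```bash
python3 arc.py 22 31
```

```text
t 32.20 fix [49.4 95.9] z 110.8 xyaw 76.7 F [-15.4  11.8  11.6] w 0.248
[ -1. -21.  -1.] [-2.4  0.6 -0.8]
[ 1. -6. -2.] [-2.4  0.6 -0.8]
```

The force climbs steadily, about 1 N/mm, to 22 N with the lever itself blocked at the same place as before. The fingers flex, which explains the earlier angle mismatch. The stop is confirmed, so I release.

Call:
{"name": "step_arm", "arguments": {
  "targets": "0 -6 0 -2 0 0; 0 -12 0 -2 0 0; 0 -12 0 -2 0 0"
}}

```text
t: 32.58
tool_pos: [0.5896, 0.0366, 0.111]
ee_rot: [-2.483, -1.925, 0.023]
contact_force: [-3.7, 0.8, 1.2]
grip_width: 0.248
```

Call:
{"name": "step_arm", "arguments": {
  "targets": "0 0 0 0 0 0; 0 0 0 0 0 0; 0 0 -10 0 0 0; 0 0 -30 0 0 0; 0 0 -60 0 0 0; 0 0 -100 0 0 0; 0 0 -130 0 0 0; -60 -60 -150 0 0 0",
  "grip": 0.5
}}

```text
t: 33.58
tool_pos: [0.542, 0.008, 0.2583]
ee_rot: [2.479, 1.925, -0.016]
contact_force: [-1.2, -0.2, 0.9]
grip_width: 0.495
```

Call:
{"name": "step_arm", "arguments": {
  "targets": "0 -50 0 0 0 0; 0 -100 0 0 0 0; 0 -150 0 0 0 0; 0 -200 0 0 0 0; 0 -200 0 0 0 0; 0 -200 0 0 0 0"
}}

```text
t: 34.33
tool_pos: [0.349, 0.058, 0.2602]
ee_rot: [2.478, 1.926, -0.011]
contact_force: [0.6, 0.1, -0.2]
grip_width: 0.502
```

```bash
python3 look.py 7 >/dev/null; python3 to.py; python3 -c "
import cv2,numpy as np
a=cv2.imread('pics/top_7.png')[130:310,130:370];b=cv2.imread('pics/scene_7.png')[130:290,180:380]
cv2.imwrite('pics/c7.png',np.hstack([cv2.resize(a,(400,300),interpolation=2),cv2.resize(b,(400,300),interpolation=2)]))
A=cv2.imread('pics/scene_0.png',0).astype(int);B=cv2.imread('pics/scene_7.png',0).astype(int)
for n,(u,v) in dict(bottle=(350,228),powder=(252,178),jar=(233,200),tin=(323,263),spanner=(231,258),tall=(275,240)).items(): print(n,np.abs(A-B)[v-10:v+10,u-10:u+10].mean().round(1))"
```

```text
t 34.42 fix [-204.2  114.6] z 259.6 xyaw 76.8 F [0.5 0.9 0.3] w 0.502
bottle 0.6
powder 0.6
jar 1.0
tin 0.7
spanner 0.8
tall 0.7
```

View pics/c7.png

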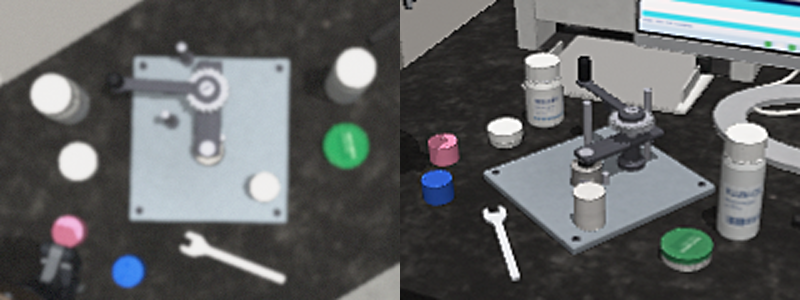

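The sample stands under the lowered pad at crop (208,155), the arm is clear, and the bystanders and the tall sample are unchanged. Handing in.

```bash
python3 -c "
from station import r;print(r.sign_off())"
```

```text
the job is handed in; nothing more can be done
None
```

The short sample is seated against the pins and clamped, and I handed the job in at about 34 s. I gripped it lightly, slid it to the seat line, pushed it home with two fingertips, then worked the lever about five strokes until the screw stopped.

**Last checks:**
- **Seating:** before clamping, the sample's rear edge was within about 1 px (2 mm) of where the seat predicts. In the last picture it stands upright under the pad.
- **Screw stop:** the lever was blocked at 17 N, and again at 22 N on a second press, against about 6–8 N while tightening.
- **Clamp arm:** the nose came down about 7.2 mm, which puts the screw at roughly 4.1 rad. The picture alone can't confirm 3.95 to better than about 0.3 rad; the firm stop is the stronger evidence.
- **Other objects:** picture patches of the tall sample, bottles, jar, tin and spanner are unchanged from the start.
- **Robot:** it stands well clear, with no contact force.

**Disagreement:** after the first release, the picture showed the lever at about 22°, while the tool pose had suggested about 31°. The second press showed the force rising about 1 N per mm from about 27°, so finger flex accounts for most of the gap. The opening fingers probably nudged the lever back too, within its idle travel.

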